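# Lock a hammer-head bolt into a slotted leather-bench plate as a stop

### The arm

A 6-joint arm with a two-finger parallel gripper is mounted at the origin on the work surface. World frame = base frame: x ahead of the robot, y to its left, z up, the work surface at z = 0. Lengths are in m, angles in rad, forces in N, time in s.
With the tool pointing down it reaches from about 0.275 to 1 m from the base axis. Payload 8.4 kg.
Tool frame: the origin (TCP) lies on the centre line of the jaws, within the pads' length; the fingertips stand 17 mm ahead of it and the grasp point (between the pads) lies 2 mm behind it (bot.tcp_to_tips is the y of the fingertips in the tool frame, in m); y points along the fingers, z is the direction in which the jaws open and shut, and the axes are right-handed (so a half turn about y gives the same grasp; the last joint's range is limited). The gripper opens to 85 mm and grips with 20 to 120 N. Pads are 22 mm wide; open, the fingers measure 114 mm over their backs; the gripper's body (76 mm by 85 mm) begins 54 mm behind the grasp point. The pads swing forward as they close: fully open they stand 13 mm farther back than shut.
Start: joints at [-1.271, 0.353, 1.633, -0, 1.155, -0.002], TCP at [0.186, -0.597, 0.248] pointing down, gripper open.
Joint ranges: [-2.63, 2.63], [-0.92, 2.1], [0.06, 2.66], [-1.3, 4.44], [0, 2.69], [-3.02, 3.02]. Speed limits (rad/s): [2.22, 2.22, 2.79, 3.14, 3.14, 3.14].

### API

Orientations are given as a unit quaternion [x, y, z, w].
In Python, from workcell import bot, hand, kinematics, get_obs, vision, hand_in gives the robot as it stands. The module is installed in compiled form; this text tells all that it offers. Calls block until the motion is done:
- bot.reach(position, orientation): joint-space move of the TCP to a pose.
- bot.servo_line(position, ori=None, velocity=0.15): straight line of the TCP; ori=None keeps the orientation; velocity is the mean speed in m/s.
- bot.goto_joints(angles): joint-space move.
- hand.move_gripper(opening, strength=None): finger opening in m; strength is the grip in N (None keeps the last); returns when the fingers have stopped.
- bot.dwell(seconds).
- kinematics.solve_ik(position, orientation): joint angles nearest the present ones, or None.
- get_obs(): the state.
- vision.read_camera(name): name is "scene" or "top" or "wrist"; returns a dict with "frame" (400x640x3 uint8, red, green, blue), "intrinsics" (3x3 intrinsics, pixels), "view" (4x4, takes a point from world to camera coordinates). Camera axes: x right, y down, z forward; pixel columns grow to the right and rows downward; lengths in m; the calibration is good to about 2 mm. A picture is of the moment at which its call begins. There is no depth.
A pose or a line that the arm cannot do raises bot.IKError and nothing moves.
- hand_in(): hands the job in, once; it reports no verdict.
The state is a dict: "time_s": time; "joint_pos": joint angles; "joint_vel": joint speeds; "joint_efforts": joint torques, N m; "position": TCP position; "orientation": TCP orientation; "wrist_force": force on the tool from outside, world axes, zero at the start; "ft_torque": the same for the moment, N m; "gripper_width": finger opening in m.
Only numpy, scipy, OpenCV 4.12 (cv2) and the standard library are available. Lean on these libraries where they do the work, as an engineer would, in place of code of your own. Each camera call takes 0.05 s, during which the arm holds its last target.

### The job

Take the red-handled hammer-head bolt out of its wooden stand and set it in the plate's slot as a stop for the dark steel bench block: put the head down through the slot, bring the shank gently up against the block's edge that faces the long empty part of the slot, press the bolt down against the spring inside and give it a quarter turn so that its head catches under the slot's lips, then let go. Feel your way: do not press or wrench the bolt hard, do not shift the block, and leave the glue bottle, dish and screwdriver alone.

Things in the scene. Friction and masses are not known exactly. Their poses are not given: they have to be found in the camera images.
- bolt_foot (a point): Centre of the underside of the loose bolt's head. Bolt axes: z up the shank, x along head and handle. 100 mm tall, 0.13 kg. From this point up: steel head 30 x 12 x 8 mm (0-8 mm), shank 12 mm diameter (8-56), dark disc 36 mm diameter (56-60), red flat handle 44 mm along x, 14 mm thick along y (60-100). It starts upright in the stand. A half turn of it makes no difference.
- bolt_grip (a point): Centre of the bolt's red handle, 80 mm above the head's underside; same axes as the bolt. Grip it across its 14 mm thickness (along its y). The disc's top is 20 mm below this point and fingertips may bear on it.
- stand: Fixed light-wood stand 90 x 70 x 40 mm, origin at the centre of its underside on the bench. A pocket 34 x 16 mm, 30 mm deep, in its top holds the bolt's lower end; lift the bolt more than 35 mm to clear it.
- plate: Fixed aluminium plate 160 x 280 x 48 mm, origin at the centre of its underside; slot along y. In it a leaf spring (0.8 N/mm) meets the head's underside 6 mm above to 5 mm below the lips' underside (varies). The 8 mm head can turn, either way, once its top is below the lips (2 to 11 N); 2 mm lower (4 to 13 N) is a stiff pad (20 N/mm). Press till the force climbs steeply, ease back 1 mm, turn.
- slot (a point): Centre of the slot's mouth, on the plate's top face; y along the slot, x across, z up. The slot is 15 mm wide, 250 mm long. The underside of its lips is 12 to 30 mm below the top face, set differently each time: it cannot be measured, only felt. When the turned bolt is let go, the spring lifts its head against the lips and holds it; unturned, it just stands on the spring.
- block: Loose plain dark steel bench block 90 x 100 x 10 mm (x, y, z), about 0.7 kg, lying on the plate over the +y part of the slot, roughly square to it; origin at the centre of its underside. Only friction (a few newtons) holds it. The bolt's disc passes above it.
- block_edge (a point): Middle of the block's -y side face (half-way up), the face the shank is to touch; axes as the block's, y points into the block. With the shank touching, the bolt's axis is 6 mm from this face, on its -y side.
- glue: Bystander: white glue bottle, 48 mm diameter, 100 mm tall, origin at the centre of its underside. Leave alone.
- dish: Bystander: low white ceramic dish, 84 mm diameter, 14 mm tall, origin at the centre of its underside. Leave alone.
- driver: Bystander: screwdriver 150 mm long lying on the bench. Leave alone.
Not all that is in view belongs to the job. Leave any purple look-alike of the part that bears bolt_foot alone. Of the things shaped like the block, the steel one is meant.

How it is judged:
By the outcome, as a careful person would: the job done as asked, in the order asked, and still so for the second after the job is handed in, with the robot touching nothing.
It also fails if it takes over 48 s, if anything falls off the work surface, if the arm or the gripper's body presses on something with over 40 N, if the wrist force passes 120 N, or if a joint passes its speed limit or range.

## Working session

There is one attempt and no reset: what is moved stays moved. The work goes in short steps, each a Python script; the robot and the scene stay as the last script left them, time stands still between calls to the robot, and variables do not carry over. Pictures are saved under pics/ and viewed, and the job is handed in when it is done.

```bash
mkdir -p pics; ls
python3 - <<'E'
from workcell import bot, hand, kinematics, get_obs, vision
import cv2,numpy as np,pickle
d={}
for n in ["scene","top","wrist"]:
    r=vision.read_camera(n); d[n]=r
    cv2.imwrite(f"pics/{n}0.png",r["frame"][:,:,::-1]); print(n,np.round(r["intrinsics"],1).tolist(),np.round(r["view"],3).tolist())
pickle.dump(d,open("v0.pkl","wb"))
o=get_obs(); print(o["time_s"],o["orientation"],o["wrist_force"],bot.tcp_to_tips,o["gripper_width"])
E
```

```text
pics
scene [[401.2, 0.0, 316.2], [0.0, 401.2, 198.9], [0.0, 0.0, 1.0]] [[0.03, 0.999, 0.011, -0.008], [0.756, -0.015, -0.655, -0.355], [-0.654, 0.028, -0.756, 1.39], [0.0, 0.0, 0.0, 1.0]]
top [[428.4, 0.0, 320.8], [0.0, 428.4, 199.4], [0.0, 0.0, 1.0]] [[-0.048, -0.999, -0.003, -0.014], [-0.978, 0.047, -0.205, 0.508], [0.205, -0.007, -0.979, 0.916], [0.0, 0.0, 0.0, 1.0]]
wrist [[300.0, 0.0, 324.1], [0.0, 300.0, 204.0], [0.0, 0.0, 1.0]] [[0.298, -0.955, -0.001, -0.624], [-0.909, -0.284, 0.304, -0.04], [-0.29, -0.09, -0.953, 0.379], [0.0, 0.0, 0.0, 1.0]]
0.15 [-0.10634666  0.69945763 -0.69868626  0.1062399 ] [ 0.39571407 -0.2764996  -0.41945932] 0.017 0.08557406431762124
```

View pics/scene0.png

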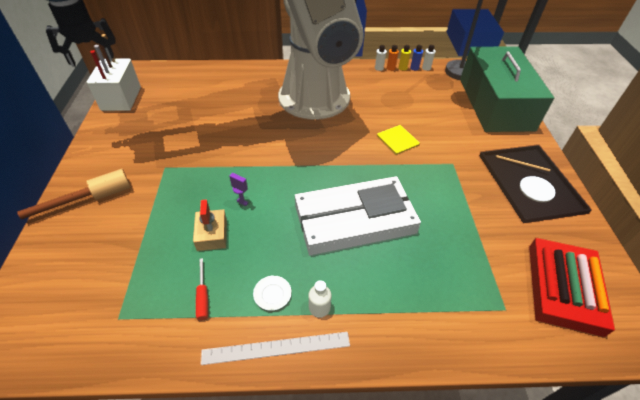

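View pics/top0.png

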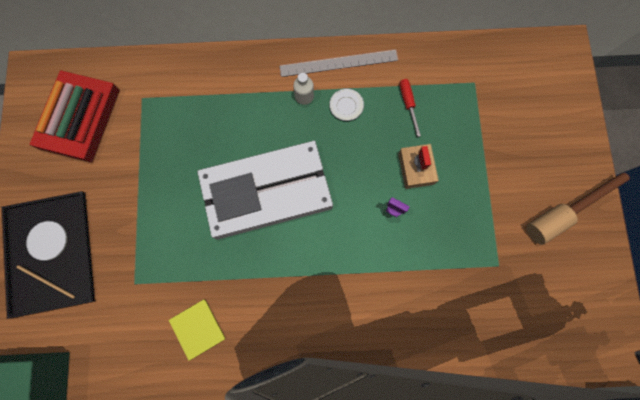

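View pics/wrist0.png

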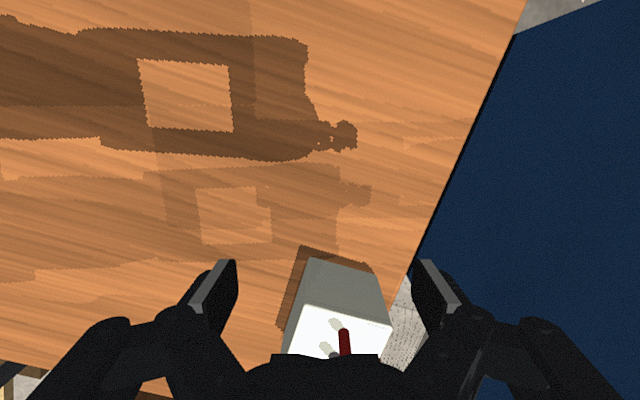

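The scene and top views show the bolt in its stand at top (425,157), with the purple decoy at (397,207). The plate is at about (265,190), the steel block on it at (235,197), and the empty part of the slot runs from there to (325,173). The start wrist view shows only bare bench and a box.

```bash
cat > h.py <<'E'
import numpy as np,cv2,pickle
def ray(r,uv):
    K=np.array(r["intrinsics"]);V=np.array(r["view"])
    d=np.linalg.inv(K)@np.array([uv[0],uv[1],1.]); R=V[:3,:3];c=-R.T@V[:3,3]
    return c,R.T@d
def onz(r,uv,z):
    c,d=ray(r,uv); return c+d*(z-c[2])/d[2]
def proj(r,p):
    V=np.array(r["view"]);q=V[:3,:3]@np.array(p)+V[:3,3];q=np.array(r["intrinsics"])@q;return q[:2]/q[2]
def blobs(m,amin=20):
    n,l,s,c=cv2.connectedComponentsWithStats(m.astype(np.uint8))
    return [(s[i,4],c[i],s[i,:4]) for i in range(1,n) if s[i,4]>=amin],l
E
python3 - <<'E'
from h import *
d=pickle.load(open("v0.pkl","rb"))
for n,box in [("top",(185,70,450,250)),("scene",(180,160,430,320))]:
    f=d[n]["frame"]; x0,y0,x1,y1=box
    cv2.imwrite(f"pics/{n}0c.png",cv2.resize(f[y0:y1,x0:x1,::-1],None,fx=3,fy=3,interpolation=cv2.INTER_CUBIC))
r=d["top"]
for uv,z in [((425,157),.09),((397,207),.09),((318,143),.048),((331,206),.048),((199,173),.048),((215,236),.048),((320,174),.048)]: print(uv,onz(r,uv,z).round(4))
r=d["scene"]; print(onz(r,(205,212),.09).round(4))
hsv=cv2.cvtColor(d["top"]["frame"],cv2.COLOR_RGB2HSV)
for n in("top","scene"):
    f=d[n]["frame"].astype(int); m=(f[:,:,0]>120)&(f[:,:,1]<70)&(f[:,:,2]<70)
    print(n,[(b[0],b[1].round(1),b[2]) for b in blobs(m)[0]])
E
```

```text
(425, 157) [ 0.5841 -0.2732  0.09  ]
(397, 207) [ 0.4747 -0.2018  0.09  ]
(318, 143) [ 0.643  -0.0382  0.048 ]
(331, 206) [ 0.4918 -0.0607  0.048 ]
(199, 173) [0.5838 0.2389 0.048 ]
(215, 236) [0.4362 0.2017 0.048 ]
(320, 174) [ 0.5679 -0.0393  0.048 ]
[ 0.5823 -0.2695  0.09  ]
top [(np.int32(2089), array([ 76.2, 116.8]), array([30, 70, 84, 88], dtype=int32)), (np.int32(237), array([407.4,  92.4]), array([400,  79,  15,  28], dtype=int32)), (np.int32(100), array([425.8, 155.6]), array([422, 147,   9,  18], dtype=int32))]
scene [(np.int32(124), array([391.7,  61.3]), array([387,  53,  10,  18], dtype=int32)), (np.int32(81), array([203.5, 207.7]), array([201, 201,   6,  15], dtype=int32)), (np.int32(2889), array([566.4, 286.9]), array([535, 238,  80,  94], dtype=int32)), (np.int32(350), array([201.4, 302. ]), array([196, 285,  12,  34], dtype=int32))]
```

View pics/top0c.png

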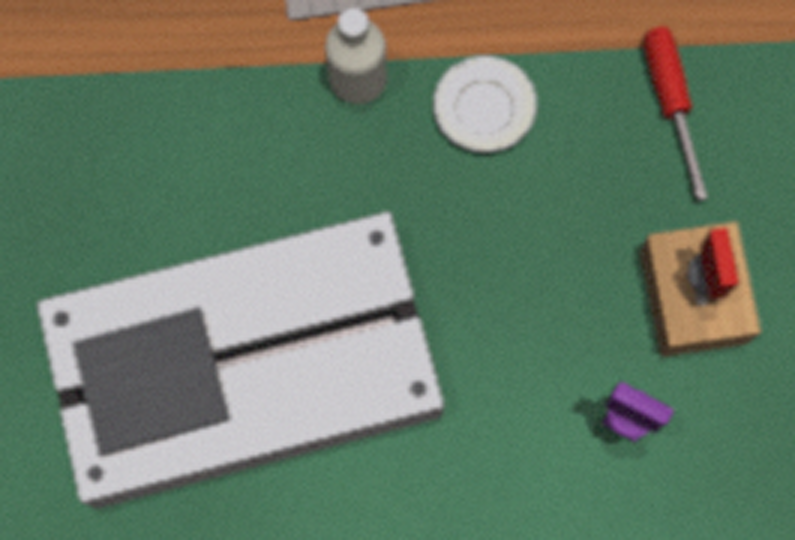

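View pics/scene0c.png

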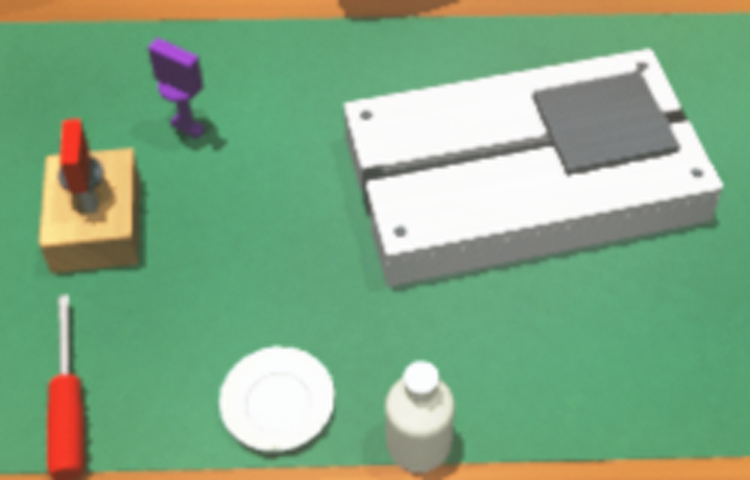

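The crops show the handle running roughly along world x. The slot is yawed about 12°, with the block on its +y part. Next I take closer wrist views of the bolt and the plate.

```bash
cat >> h.py <<'E'
from scipy.spatial.transform import Rotation as Rot
def down(psi):
    # tool y down, tool z = horizontal dir at angle psi ; x = y cross z
    y=np.array([0,0,-1.]);z=np.array([np.cos(psi),np.sin(psi),0]);x=np.cross(y,z)
    return Rot.from_matrix(np.c_[x,y,z]).as_quat()
E
python3 - <<'E'
from h import *
from workcell import kinematics,get_obs
d=pickle.load(open("v0.pkl","rb"));V=np.array(d["wrist"]["view"]);o=get_obs()
R=Rot.from_quat(o["orientation"]).as_matrix();c=-V[:3,:3].T@V[:3,3]
print("cam in tool",(R.T@(c-o["position"])).round(4), "fwd",(R.T@V[2,:3]).round(3),"right",(R.T@V[0,:3]).round(3))
print("toolz",R[:,2].round(3))
for p in [(.58,-.27,.3),(.55,.05,.3)]:
  for a in (90,-90,102,-78,12,-168): print(p,a,np.round(kinematics.solve_ik(p,down(np.radians(a))) if kinematics.solve_ik(p,down(np.radians(a))) is not None else 0,2))
E
```

```text
cam in tool [-0.078  -0.1251 -0.0008] fwd [0.304 0.953 0.001] right [-0.001 -0.     1.   ]
toolz [ 0.297 -0.955 -0.001]
(0.58, -0.27, 0.3) 90 [-0.44  0.33  1.54 -0.    1.26 -2.01]
(0.58, -0.27, 0.3) -90 [-0.44  0.33  1.54 -0.    1.26  1.13]
(0.58, -0.27, 0.3) 102 [-0.44  0.33  1.54 -0.    1.26 -2.22]
(0.58, -0.27, 0.3) -78 [-0.44  0.33  1.54  0.    1.26  0.92]
(0.58, -0.27, 0.3) 12 [-0.44  0.33  1.54  0.    1.26 -0.65]
(0.58, -0.27, 0.3) -168 [-0.44  0.33  1.54 -0.    1.26  2.49]
(0.55, 0.05, 0.3) 90 [ 0.09  0.19  1.73 -0.    1.22 -1.48]
(0.55, 0.05, 0.3) -90 [ 0.09  0.19  1.73 -0.    1.22  1.66]
(0.55, 0.05, 0.3) 102 [ 0.09  0.19  1.73 -0.    1.22 -1.69]
(0.55, 0.05, 0.3) -78 [0.09 0.19 1.73 0.   1.22 1.45]
(0.55, 0.05, 0.3) 12 [ 0.09  0.19  1.73  0.    1.22 -0.12]
(0.55, 0.05, 0.3) -168 0
```

Run:
```python
from h import *
from workcell import bot,vision,get_obs
d={}
bot.reach([.583,-.271,.235],down(np.radians(-90)))
r=vision.read_camera("wrist");d["bolt"]=r;cv2.imwrite("pics/wb.png",r["frame"][:,:,::-1])
print(get_obs()["time_s"])
bot.reach([.535,.05,.25],down(np.radians(12)))
r=vision.read_camera("wrist");d["plate"]=r;cv2.imwrite("pics/wp.png",r["frame"][:,:,::-1])
print(get_obs()["time_s"])
pickle.dump(d,open("v1.pkl","wb"))
```

```text
2.0667
3.35
```

View pics/wb.png

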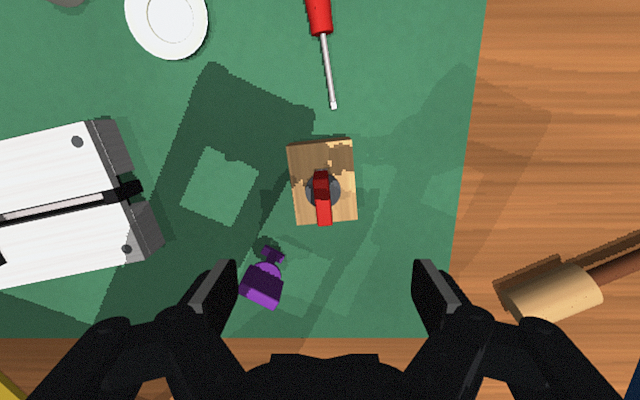

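View pics/wp.png

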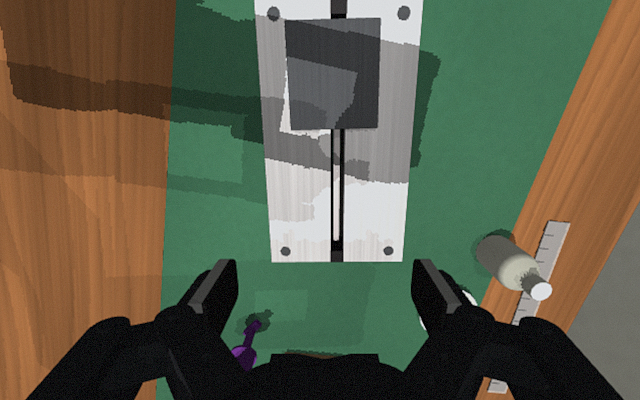

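The wrist view of the bolt shows the handle at (322,198) with the stand around it. The plate view shows the slot running along column ~337 and the block's near edge at row ~129. I enlarge both.

Run:
```python
from h import *
d=pickle.load(open("v1.pkl","rb"))
f=d["bolt"]["frame"];cv2.imwrite("pics/wbc.png",cv2.resize(f[130:235,275:370,::-1],None,fx=5,fy=5,interpolation=cv2.INTER_NEAREST))
f=d["plate"]["frame"];cv2.imwrite("pics/wpc.png",cv2.resize(f[0:270,245:435,::-1],None,fx=2.2,fy=2.2,interpolation=cv2.INTER_NEAREST))
```

```text
(no output)
```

View pics/wbc.png

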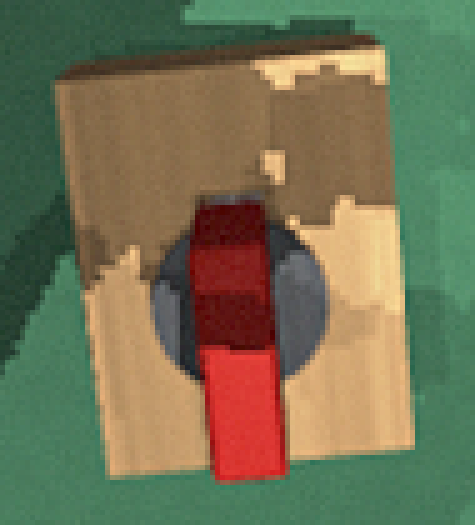

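View pics/wpc.png

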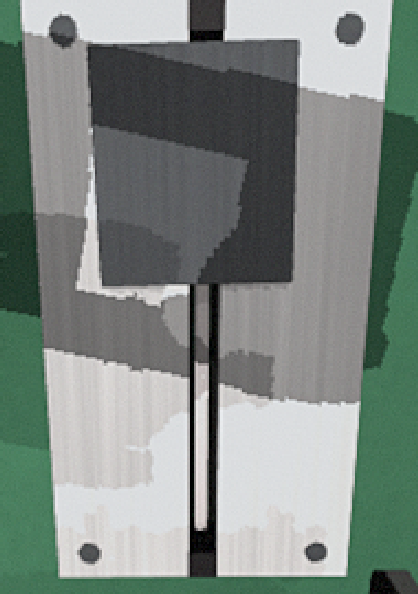

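Run:
```python
from h import *
d=pickle.load(open("v1.pkl","rb"))
r=d["bolt"];f=r["frame"].astype(int)
m=(f[:,:,0]>195)&(f[:,:,1]<90); m[:130]=0
bl,l=blobs(m); print([(b[0],b[1].round(1)) for b in bl])
i=[k for k in range(1,l.max()+1) if abs(np.argwhere(l==k)[:,1].mean()-323)<10 and (l==k).sum()>50]
mm=np.isin(l,i)
P=np.argwhere(mm)[:,::-1].astype(float)
W=np.array([onz(r,p,.11)[:2] for p in P])
(c,s,a)=cv2.minAreaRect(W.astype(np.float32)*1000); print("handle top rect",c,s,a, "mean",W.mean(0).round(4))
cc=[(275+x/5,130+y/5) for x,y in [(202,347),(275,345),(288,478),(216,480)]]
w=np.array([onz(r,p,.11)[:2] for p in cc]);print(w.round(4),w.mean(0).round(4),np.linalg.norm(w[1]-w[0]),np.linalg.norm(w[2]-w[1]))
cc=[(275+x/5,130+y/5) for x,y in [(57,80),(383,44),(413,449),(110,477)]]
w=np.array([onz(r,p,.04)[:2] for p in cc]);print("stand",w.round(4),w.mean(0).round(4),[np.linalg.norm(w[k]-w[k-1]).round(4) for k in range(4)])
# plate
r=d["plate"];g=cv2.cvtColor(r["frame"],cv2.COLOR_RGB2GRAY).astype(float)
def edge(v):  # subpixel half crossing list
    pass
for row in list(range(140,232,10)):
    print(row,g[row,326:350].astype(int).tolist())
for col in (300,310,320,360,370):
    print(col,g[120:138,col].astype(int).tolist())
```

```text
[(np.int32(315), array([323.3, 212.5]))]
handle top rect (572.8148803710938, -270.69952392578125) (23.6737060546875, 11.661463737487793) 4.712212085723877 mean [ 0.5726 -0.2705]
[[ 0.5847 -0.2636]
 [ 0.5851 -0.2764]
 [ 0.5602 -0.2788]
 [ 0.5598 -0.2659]] [ 0.5724 -0.2712] 0.012723134598237469 0.02501123751298664
stand [[ 0.6224 -0.2315]
 [ 0.6299 -0.3001]
 [ 0.5392 -0.3094]
 [ 0.5324 -0.2402]] [ 0.581  -0.2703] [np.float64(0.0904), np.float64(0.069), np.float64(0.0911), np.float64(0.0696)]
140 [147, 144, 149, 151, 116, 7, 11, 73, 117, 131, 126, 125, 130, 113, 31, 11, 8, 29, 68, 136, 159, 147, 148, 148]
150 [148, 145, 148, 152, 116, 0, 9, 73, 120, 127, 131, 127, 132, 109, 31, 5, 8, 27, 87, 143, 151, 146, 149, 146]
160 [108, 111, 115, 113, 89, 0, 16, 52, 83, 87, 90, 86, 91, 73, 0, 6, 7, 19, 93, 145, 147, 135, 133, 104]
170 [151, 97, 99, 106, 76, 0, 0, 128, 198, 184, 198, 200, 188, 162, 4, 21, 21, 36, 74, 112, 115, 105, 109, 110]
180 [201, 207, 209, 210, 162, 0, 6, 120, 193, 194, 223, 222, 221, 171, 0, 18, 20, 41, 150, 217, 203, 199, 204, 203]
190 [221, 221, 223, 229, 186, 0, 2, 150, 23
[... 267 characters left out ...]
4, 100, 194, 229, 222, 219, 220, 222]
220 [221, 220, 222, 231, 181, 0, 2, 145, 228, 214, 214, 217, 188, 88, 16, 22, 18, 138, 220, 226, 221, 222, 222, 219]
230 [219, 219, 222, 231, 181, 0, 0, 141, 218, 206, 212, 214, 189, 96, 19, 17, 19, 150, 232, 225, 222, 220, 220, 220]
300 [82, 76, 79, 78, 81, 81, 74, 76, 74, 76, 156, 198, 187, 204, 227, 179, 101, 112]
310 [83, 81, 80, 84, 79, 82, 81, 74, 79, 82, 149, 201, 206, 205, 208, 182, 151, 126]
320 [74, 82, 77, 78, 79, 74, 75, 84, 81, 150, 216, 227, 224, 226, 218, 177, 134, 139]
360 [58, 53, 52, 52, 54, 51, 52, 41, 97, 129, 136, 152, 145, 147, 144, 145, 148, 146]
370 [57, 55, 54, 56, 51, 51, 47, 42, 100, 133, 140, 153, 147, 147, 151, 150, 152, 152]
```

Run:
```python
from h import *
d=pickle.load(open("v1.pkl","rb"))
r=d["plate"];g=cv2.cvtColor(r["frame"],cv2.COLOR_RGB2GRAY).astype(float)
L=[];Rr=[]
for row in range(136,236,2):
    p=g[row]
    h=p[327:330].mean()/2; k=[c for c in range(329,333) if p[c]>h>=p[c+1]][0]; L.append(onz(r,(k+(p[k]-h)/(p[k]-p[k+1]),row),.048)[:2])
    h=p[346:349].mean()/2; k=[c for c in range(341,347) if p[c]<=h<p[c+1]][-1]; Rr.append(onz(r,(k+(h-p[k])/(p[k+1]-p[k]),row),.048)[:2])
def fit(P):
    P=np.array(P);c=P.mean(0);u,s,v=np.linalg.svd(P-c);return c,v[0]*np.sign(v[0][1]),np.abs((P-c)@v[1]).max()
for P in(L,Rr): c,v,e=fit(P); print(c.round(4),np.degrees(np.arctan2(v[1],v[0])).round(2),e.round(5))
cl,vl,_=fit(L);cr,vr,_=fit(Rr); v=(vl+vr);v/=np.linalg.norm(v);n=np.array([v[1],-v[0]])
print("width",(cr-cl)@n,"centre",((cl+cr)/2).round(4),"yaw",np.degrees(np.arctan2(-v[0],v[1])))
B=[]
for col in list(range(296,326,2))+list(range(348,376,2)):
    p=g[:,col];h=(p[115:124].mean()+p[131:133].mean())/2
    k=[y for y in range(124,133) if p[y]<=h<p[y+1]][0];B.append(onz(r,(col,k+(h-p[k])/(p[k+1]-p[k])),.058)[:2])
c,vb,e=fit([b for b in B]);vb=vb*np.sign(vb[0]);print("block edge",c.round(4),"yaw",np.degrees(np.arctan2(vb[1],vb[0])),e)
bc=[(245+x/2.2,y/2.2) for x,y in [(88,45),(299,39),(293,283),(102,286)]]
w=np.array([onz(r,p,.058)[:2] for p in bc]);print("block",w.round(4),w.mean(0),[np.linalg.norm(w[k]-w[k-1]).round(4) for k in range(4)])
bc=[(245+x/2.2,y/2.2) for x,y in [(60,577),(348,577)]]
w=np.array([onz(r,p,.048)[:2] for p in bc]);print("plate -y edge",w.round(4),np.linalg.norm(w[1]-w[0]),w.mean(0),"mid proj on slot normal",(w.mean(0)-(cl+cr)/2)@n)
# intersection of slot centreline and block edge
A=np.c_[v,-vb];t=np.linalg.solve(A,c-(cl+cr)/2);X=(cl+cr)/2+v*t[0];print("edge on slot",X.round(4),"slot v",v.round(4))
# top-camera check
t=pickle.load(open("v0.pkl","rb"))
for n in("top","scene"):print(n,proj(t[n],[*X,.058]).round(1),proj(t[n],[*(X-.1*v),.048]).round(1))
```

```text
[0.5434 0.0462] 102.29 6e-05
[0.5576 0.0492] 102.22 0.00027
width 0.014596148769018344 centre [0.5505 0.0477] yaw 12.25923460145549
block edge [0.5341 0.1085] yaw 13.259364030203148 0.00043827848225949314
block [[0.4678 0.1946]
 [0.5543 0.2151]
 [0.5778 0.118 ]
 [0.4908 0.0982]] [0.52268045 0.15646617] [np.float64(0.099), np.float64(0.089), np.float64(0.0999), np.float64(0.0893)]
plate -y edge [[ 0.4944 -0.0624]
 [ 0.6508 -0.0294]] 0.1598970254987755 [ 0.57259122 -0.04588073] mid proj on slot normal 0.0017096975724209995
edge on slot [0.5371 0.1092] slot v [-0.2123  0.9772]
top [255. 189.] [298.1 179. ]
scene [363.7 203.5] [324.7 213.3]
```

Stand, block and plate come out at 90.4 × 69, 89 × 100 and 160 mm, which matches the sizes given. The bolt is at (0.5815, −0.2703), yaw 5.6°. The slot yaw is 12.26°, and the block edge crosses the slot at (0.5371, 0.1092). I'll grasp and lift now.

Run:
```python
from h import *
from workcell import bot,hand,vision,get_obs
q=down(np.radians(95.6)); xy=[.5815,-.2703]
bot.reach(xy+[.17],q)
bot.servo_line(xy+[.088],velocity=.06)
o=get_obs();print(o["time_s"],np.round(o["position"],4),np.round(o["wrist_force"],2))
hand.move_gripper(.0,60)
o=get_obs();print(o["gripper_width"],np.round(o["wrist_force"],2),np.round(o["ft_torque"],3))
bot.servo_line(xy+[.17],velocity=.08)
o=get_obs();print(o["time_s"],o["gripper_width"],np.round(o["position"],4),np.round(o["wrist_force"],2))
v={n:vision.read_camera(n) for n in("wrist","top","scene")}
pickle.dump(v,open("v2.pkl","wb"))
w=v["wrist"]["frame"];cv2.imwrite("pics/held.png",cv2.resize(w[190:390,220:430,::-1],None,fx=2.8,fy=2.8))
```

```text
6.6 [ 0.5818 -0.2704  0.0884] [ 0.38 -0.91 -0.21]
0.013561633963051918 [-0.01  0.24  1.39] [ 0.029 -0.017 -0.023]
8.425 0.013458890656313872 [ 0.5811 -0.2701  0.1694] [ 0.69  0.37 -0.96]
```

View pics/held.png

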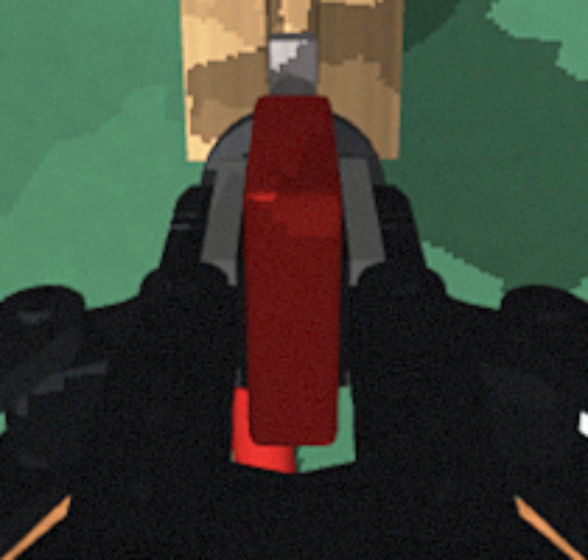

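The held view shows the bolt gripped centrally: the disc is centred at crop column 294 against an expected ~296, and the handle is upright between the pads. I'll move over the slot 30 mm before the block and lower it with force monitoring.

```bash
cat >> h.py <<'E'
from workcell import bot,hand,vision,get_obs
v=np.array([-.2123,.9772,0]);n=np.array([.9772,.2123,0]);X=np.array([.5371,.1092,0])+.0003*n
FT=.0784
def force(k=4,dt=.03):
    F=[]
    for _ in range(k): F.append(np.array(get_obs()["wrist_force"]));bot.dwell(dt)
    return np.mean(F,0)
def loc(F): return np.array([F@n,F@v,F[2]])
E
python3 - <<'E'
from h import *
q=down(np.radians(12.26)); p=X-.036*v
bot.reach([p[0],p[1],.17],q)
bot.servo_line([p[0],p[1],.053+FT],velocity=.08)
b=force(6); np.save("bias.npy",b); o=get_obs()
print(o["time_s"],"bias",loc(b).round(2),(np.array(o["position"])-[p[0],p[1],.053+FT]).round(4),o["gripper_width"])
for f in np.arange(.050,.0365,-.002):
    bot.servo_line([p[0],p[1],f+FT],velocity=.03)
    F=loc(force(2,.02)-b); o=get_obs(); print(round(f,3),(o["position"][2]-FT).round(4),F.round(2))
    if F[2]>3.5 : break
print(get_obs()["time_s"])
r=vision.read_camera("top");cv2.imwrite("pics/ins_t.png",cv2.resize(r["frame"][120:250,190:350,::-1],None,fx=4,fy=4))
r=vision.read_camera("wrist");cv2.imwrite("pics/ins_w.png",r["frame"][:,:,::-1])
E
```

```text
11.1667 bias [ 0.02  0.01 -1.23] [0.0004 0.0001 0.0005] 0.01340789936611031
0.05 0.05 [0.39 0.16 0.02]
0.048 0.0479 [-0.28  0.31  0.01]
0.046 0.0459 [ 0.31  0.66 -0.38]
0.044 0.0439 [-0.13  0.07 -0.11]
0.042 0.0419 [ 0.04  0.1  -0.3 ]
0.04 0.0399 [ 0.18 -0.46  0.25]
0.038 0.0379 [ 0.06 -0.16 -0.04]
13.15
```

View pics/ins_w.png

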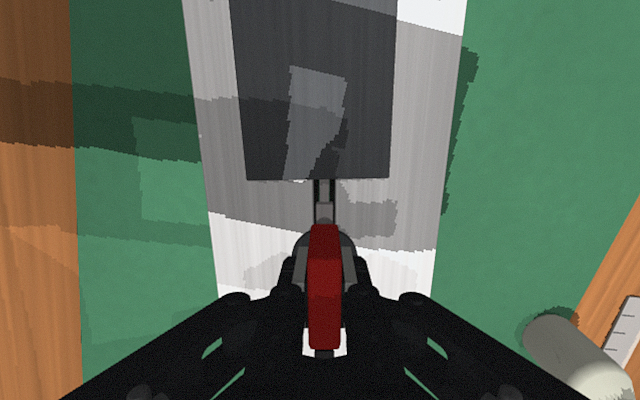

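The head has gone into the slot with no contact force, and the shank is about 30 mm short of the block edge at row 180. Now I move in gently until I feel it touch.

Run:
```python
from h import *
z=.036+FT
def P(s): p=X-s*v; return [p[0],p[1],z]
bot.servo_line(P(.036),velocity=.03)
bot.servo_line(P(.0105),velocity=.03)
b=force(10,.03);print("bias",loc(b).round(2),get_obs()["time_s"])
hit=None;c=0
s=.0105
while s>.0025:
    s-=.0004
    bot.servo_line(P(s),velocity=.008)
    F=loc(force(3,.02)-b); o=get_obs(); sa=-((np.array(o["position"])-X)@v)
    print(round(s*1000,2),(sa*1000).round(2),F.round(2))
    if F[1]<-.7:
        F=loc(force(5,.03)-b)
        print("chk",F.round(2))
        if F[1]<-.6: hit=s;break
print(hit,get_obs()["time_s"]); np.save("hit.npy",hit or 0)
```

```text
bias [-0.18  0.08 -1.27] 14.8333
10.1 10.08 [ 0.06  0.11 -0.4 ]
9.7 9.68 [0.43 0.34 0.14]
9.3 9.29 [ 0.4  -0.34  0.39]
8.9 8.89 [ 0.13 -0.11  0.08]
8.5 8.48 [-0.16 -0.12  0.57]
8.1 8.09 [ 0.49 -0.34 -0.2 ]
7.7 7.67 [-0.25 -0.52  0.13]
7.3 7.28 [ 0.4  -0.13 -0.  ]
6.9 6.87 [-0.15  0.06 -0.07]
6.5 6.6 [ 0.4  -1.94 -0.12]
chk [-0.37 -1.63  0.31]
0.006500000000000004 18.0
```

The shank touched at 6.6 mm from the measured edge, where 6 was expected, with a reaction of about 1.6 N. I'll ease back slightly to a light touch, then press down and watch the force.

Run:
```python
from h import *
z=.036+FT; s=.0068
def P(f): p=X-s*v; return [p[0],p[1],f+FT]
bot.servo_line(P(.036),velocity=.01)
b=np.load("bias.npy");b[2]=-1.27+0*b[2]
print(loc(force(6)-b).round(2))
f=.036;prev=0;log=[]
while f>.004:
    st=.001 if prev<.8 else .0005
    f-=st
    bot.servo_line(P(f),velocity=.02)
    F=loc(force(2,.015)-b);a=get_obs()["position"][2]-FT
    log.append((f,a,F));print(round(f*1000,1),(a*1000).round(2),F.round(1).tolist())
    if F[2]-prev>(2.5) or F[2]>17: break
    prev=F[2]
o=get_obs();print(o["time_s"],o["gripper_width"],np.round(o["ft_torque"],2)); np.save("fpad.npy",f)
```

```text
[ 0.26 -0.62  0.  ]
35.0 34.92 [0.2, -0.6, -0.6]
34.0 33.92 [-0.4, -0.2, -0.7]
33.0 32.95 [-0.5, -0.2, 0.9]
32.5 32.48 [0.2, -0.9, -0.2]
31.5 31.44 [-0.0, 0.1, -0.2]
30.5 30.45 [-0.6, 0.4, 0.0]
29.5 29.47 [0.2, 0.8, -0.3]
28.5 28.45 [0.5, 0.5, -0.2]
27.5 27.45 [0.3, 0.1, 0.4]
26.5 26.45 [-0.2, -0.1, 0.2]
25.5 25.45 [-0.0, -0.4, -0.1]
24.5 24.44 [-0.4, -0.3, -0.6]
23.5 23.45 [0.8, 0.3, -0.6]
22.5 22.44 [0.2, 0.1, -0.3]
21.5 21.49 [0.1, -0.4, 0.4]
20.5 20.55 [-0.0, -0.2, 1.3]
20.0 20.06 [0.5, -0.2, 1.8]
19.5 19.54 [0.3, 0.6, 1.7]
19.0 19.04 [0.5, 0.3, 2.2]
18.5 18.55 [0.8, -0.3, 2.8]
18.0 18.04 [0.7, 0.5, 2.7]
17.5 17.55 [0.9, -0.1, 3.2]
17.0 17.02 [0.8, 0.1, 4.0]
16.5 16.54 [1.4, -0.6, 4.1]
16.0 16.05 [0.4, 0.4, 4.2]
15.5 15.55 [0.6, 0.3, 5.3]
15.0 15.02 [0.7, -0.2, 5.5]
14.5 14.54 [0.7, 0.1, 6.2]
14.0 14.03 [0.4, 0.1, 6.3]
13.5 13.53 [1.1, 0.2, 6.5]
13.0 13.2 [0.5, 0.2, 8.0]
12.5 13.0 [-0.0, 0.4, 11.5]
27.5167 0.012949201692924668 [ 0.01  0.13 -0.02]
```

The spring was met at about 22 mm and the stiff pad at about 13.2 mm. I'll ease back 1 mm and turn in steps, watching the forces, with the bolt first drawn 0.4 mm off the block so the turn cannot push it.

Run:
```python
from h import *
f=.0143; s=.0072; p=X-s*v; pos=[p[0],p[1],f+FT]
bot.servo_line(pos,velocity=.01)
b=np.load("bias.npy");b[2]=-1.27
o=get_obs();t0=np.array(o["ft_torque"])
print(o["time_s"],(o["position"][2]-FT).round(4),loc(force(4)-b).round(2))
for a in (6,12,20,30,45,60,75,90):
    bot.reach(pos,down(np.radians(12.26+a)))
    F=loc(force(2,.015)-b);o=get_obs();T=np.array(o["ft_torque"])-t0
    print(a,o["time_s"],F.round(1),T.round(2),o["gripper_width"].__round__(4),np.round(np.array(o["position"])-pos,4))
    if abs(T[2])>.5 or abs(F[0])>8 or abs(F[1])>4: print("STOP");break
```

```text
27.85 0.0143 [0.84 2.39 5.9 ]
6 28.2667 [0.7 0.1 6.4] [-0.38  0.2   0.01] 0.0132 [-0.0002 -0.0002 -0.0001]
12 28.55 [-0.3 -0.6  6. ] [-0.5   0.2   0.06] 0.0132 [-0.0002 -0.0002 -0.0001]
20 28.8417 [ 0.2 -0.3  5.5] [-0.51  0.21  0.06] 0.0133 [-0.0001 -0.0001 -0.    ]
30 29.1667 [0.3 0.2 6.4] [-0.49  0.2  -0.  ] 0.0134 [-0. -0. -0.]
45 29.5583 [-0.4 -0.2  6.2] [-0.45  0.18  0.08] 0.0133 [0. 0. 0.]
60 29.95 [-0.8  0.2  5.4] [-0.46  0.16  0.04] 0.0136 [0. 0. 0.]
75 30.3417 [0.1 0.3 5.8] [-0.46  0.18  0.04] 0.0136 [-0. -0.  0.]
90 30.7333 [ 0.7 -0.2  5.2] [-0.46  0.19  0.04] 0.0134 [ 0.  0. -0.]
```

The bolt turned freely through 90°. Next I re-touch the block gently before releasing.

Run:
```python
from h import *
f=.0143; s=.0072
b=force(6,.02);print("b",loc(b).round(2))
while s>.0042:
    s-=.0003; p=X-s*v
    bot.servo_line([p[0],p[1],f+FT],velocity=.01)
    F=loc(force(3,.02)-b);o=get_obs();print(round(s*1e3,2),(-((np.array(o["position"])-X)@v)*1e3).round(2),F.round(2),np.round(o["ft_torque"],2))
    if F[1]<-.9:
        F=loc(force(4,.02)-b);print("chk",F.round(2))
        if F[1]<-.8: break
print(get_obs()["time_s"]); np.save("s2.npy",s)
r=vision.read_camera("top");cv2.imwrite("pics/turn_t.png",cv2.resize(r["frame"][120:250,190:350,::-1],None,fx=4,fy=4))
r=vision.read_camera("scene");cv2.imwrite("pics/turn_s.png",cv2.resize(r["frame"][150:270,280:440,::-1],None,fx=4,fy=4))
```

```text
b [0.47 0.04 4.41]
6.9 7.03 [-1.01 -1.11  0.14] [-0.37 -0.06 -0.  ]
chk [-0.94 -1.68  0.53]
31.2
```

View pics/turn_s.png

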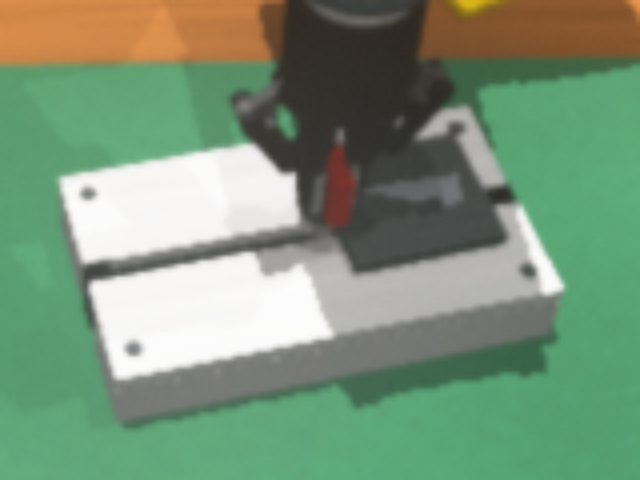

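Run:
```python
from h import *
f=.0143
b=np.load("bias.npy")
def go(s):
    p=X-s*v
    bot.servo_line([p[0],p[1],f+FT],velocity=.01)
    F=loc(force(5,.02)-b);o=get_obs();print(round(s*1e3,2),(-((np.array(o["position"])-X)@v)*1e3).round(2),F.round(2));return F
go(.0073);go(.0077);go(.0074);go(.0072);go(.0070);F=go(.0069)
if F[1]>-2: go(.0068)
print(get_obs()["time_s"])
```

```text
7.3 7.2 [-0.05 -0.27  6.  ]
7.7 7.47 [-0.34  2.4   6.12]
7.4 7.38 [-0.14  2.21  5.85]
7.2 7.28 [-0.17  0.62  5.63]
7.0 7.13 [ 0.09 -0.4   5.44]
6.9 7.01 [-0.16 -1.82  6.01]
6.8 6.92 [-0.39 -2.59  5.83]
33.6333
```

The force reverses with direction, so much of it is stick friction from the spring on the foot. Small yaw dithers relieve that friction and leave only the true contact force.

Run:
```python
from h import *
f=.0143
b=np.load("bias.npy")
for s in (.0068,.0065,.0062,.0059):
    p=X-s*v;pos=[p[0],p[1],f+FT]
    bot.servo_line(pos,velocity=.01)
    bot.reach(pos,down(np.radians(102.26+5)));bot.reach(pos,down(np.radians(102.26)))
    F=loc(force(5,.02)-b);o=get_obs();print(round(s*1e3,2),(-((np.array(o["position"])-X)@v)*1e3).round(2),F.round(2),o["time_s"])
    if F[1]<-.8: break
    if o["time_s"]>40: break
```

```text
6.8 6.58 [ 0.05 -0.13  5.76] 34.4667
6.5 6.5 [ 0.01 -0.75  5.88] 35.3
6.2 6.35 [-0.28 -3.03  5.72] 36.1333
```

The dithered force is −0.75 N at 6.5 mm and −3.0 N at 6.2 mm, so the shank is touching. I'll back off to the light touch at 6.5 mm, release, retreat and look.

Run:
```python
from h import *
f=.0143;b=np.load("bias.npy"); s=.0065
p=X-s*v;pos=[p[0],p[1],f+FT]
bot.servo_line(pos,velocity=.01)
bot.servo_line([p[0],p[1],f+FT+.001],velocity=.01)
print(loc(force(3,.02)-b).round(2),get_obs()["time_s"])
hand.move_gripper(.05)
print(loc(force(2,.02)-b).round(2),get_obs()["time_s"])
bot.servo_line([p[0],p[1],f+FT+.09],velocity=.1)
q=p-.09*v; bot.reach([q[0],q[1],.20],down(np.radians(12.26)))
d={n:vision.read_camera(n) for n in("wrist","top","scene")};pickle.dump(d,open("v3.pkl","wb"))
print(get_obs()["time_s"])
cv2.imwrite("pics/fin_w.png",d["wrist"]["frame"][:,:,::-1])
cv2.imwrite("pics/fin_s.png",cv2.resize(d["scene"]["frame"][150:270,280:440,::-1],None,fx=4,fy=4))
```

```text
[-0.19 -1.52  4.76] 36.6833
[ 0.13 -0.54  1.01] 37.1583
39.625
```

View pics/fin_w.png

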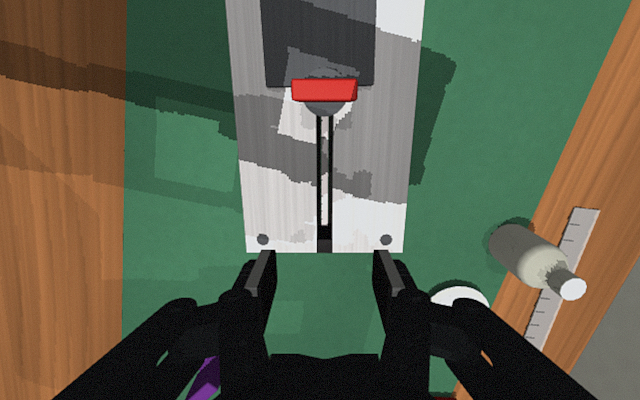

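View pics/fin_s.png

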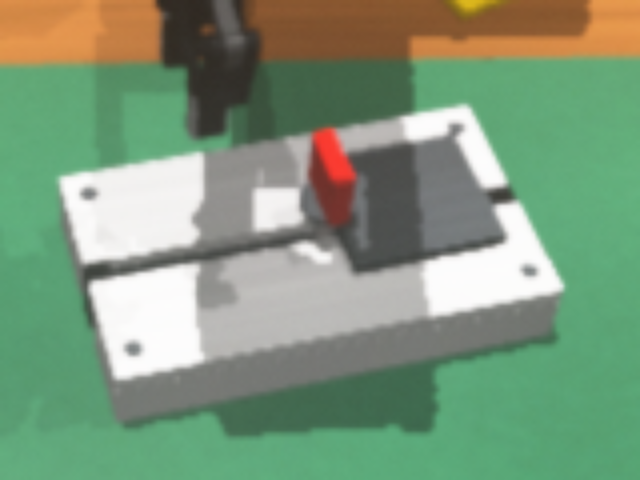

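The bolt stands upright at the block's edge, with its handle across the slot (wrist view, about (325,90)). Before handing in I check from the saved pictures whether the block moved.

Run:
```python
import numpy as np,pickle,cv2
from h import *
r=pickle.load(open("v3.pkl","rb"))["wrist"];g=cv2.cvtColor(r["frame"],cv2.COLOR_RGB2GRAY).astype(float)
B=[]
for col in list(range(270,289,3))+list(range(361,372,2)):
    p=g[:,col];k=np.argmax(np.diff(p[78:96]))+78
    B.append(onz(r,(col,k+.5),.058)[:2])
B=np.array(B);print("s of edge rel. X (mm):",((B-X[:2])@v[:2]*1e3).round(1),"n:",((B-X[:2])@n[:2]*1e3).round(0))
f=r["frame"].astype(int);m=(f[:,:,0]>195)&(f[:,:,1]<90);m[:60]=0;m[130:]=0
P=np.argwhere(m)[:,::-1];W=np.array([onz(r,q,.1147)[:2] for q in P.astype(float)])
print("handle",cv2.minAreaRect((W*1000).astype(np.float32)),((W.mean(0)-X[:2])@v[:2]).round(4),((W.mean(0)-X[:2])@n[:2]).round(4))
# before/after difference in scene view for block corners
a=pickle.load(open("v0.pkl","rb"));c=pickle.load(open("v3.pkl","rb"))
for k in("scene",):
    for d in(a,c):
        g=cv2.cvtColor(d[k]["frame"],cv2.COLOR_RGB2GRAY).astype(int); print(g[199,395:425].tolist())
```

```text
s of edge rel. X (mm): [-1.5 -1.5 -1.5 -0.7 -0.7 -0.7 -0.7  0.2  0.2  0.2  0.2  0.2  0.2] n: [-45. -43. -40. -38. -35. -33. -30.  30.  32.  34.  35.  37.  39.]
handle ((537.6160888671875, 103.03607940673828), (40.56511306762695, 11.653188705444336), 12.370259284973145) -0.0057 -0.0014
[124, 124, 124, 125, 125, 126, 120, 101, 74, 72, 72, 74, 81, 107, 138, 145, 145, 145, 144, 146, 144, 145, 144, 144, 144, 145, 145, 145, 143, 144]
[120, 120, 120, 121, 121, 122, 117, 93, 65, 62, 62, 65, 75, 104, 136, 144, 144, 145, 144, 144, 143, 142, 143, 145, 145, 145, 146, 146, 144, 146]
```

```bash
python3 -c "
from workcell import hand_in,get_obs
print(get_obs()['time_s']);hand_in()"
```

```text
39.625
the job is handed in; nothing more can be done
```

The hammer-head bolt is set in the slot with its shank up against the steel block's -y edge, and I handed the job in at 39.6 s.

**What I did:**
- **Insertion:** I lifted the bolt from the stand and lowered its head through the slot without any contact force.
- **First touch:** The shank met the block at about 1.6–1.9 N, so I eased back to a light touch.
- **Press:** I felt the spring from about 22 mm foot height and the stiff pad at about 13.2 mm, with a peak of 11.5 N.
- **Turn and release:** I eased back 1 mm, drew the bolt 0.4 mm off the block so the turn could not push it, and turned it 90° with no resistance. Then I brought it back to the block, let go and backed away.

**Last checks:**
- **Bolt:** It stands upright with the handle across the slot (12.4° against the slot's 12.3°). Its axis is 5.7 mm from where the block edge was first measured; 6 mm means touching.
- **Block:** Its image in the scene camera is unchanged. The wrist view puts the edge about 0.4 mm nearer the bolt than before, which is within the measuring error.
- **Bystanders:** I never moved near the glue bottle, dish, screwdriver or purple look-alike.

**Less certain:**
- **Second touch:** Friction on the spring masked the second touch, so I repeated it with small twists. The last of these pushed the block with about 3 N before I eased back. I let go with about 1.5 N still showing, which may be partly friction.
- **Catch under the lips:** I did not tug-test it. It rests on the free quarter turn and the bolt staying put after release.

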